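# Weigh out relays from the spares chest

## Task

Swing the spares chest's lid up until it stands upright on its hinge pins, lift it straight up off the pins and lay it flat, handle up, in the middle of the empty rubber mat. Then put relays from the chest into the empty pan of the balance, as many as it takes until both pans sit level with the made-up kit. Leave the kit in its pan, leave the relays not needed in the chest, and do not disturb the other things on the bench.

Things in the scene. Friction and masses are not known exactly. Their poses are not given: they have to be found in the camera images.
- chest: plywood spares chest, fixed, open-topped under its lid, outside 170 x 220 x 48 mm (x, y, z), walls and floor 6 mm. Origin at the centre of its underside, z up, x towards its hinge side (roughly away from the robot). Six relays stand on its floor in two rows of three (rows 72 mm apart along x, relays 56 mm apart along y)
- chest_pins (a point): on the chest: midway between the two steel hinge pins (8 mm thick, along the chest's y, centred 65 mm either side), 98 mm from the chest's centre along its x, 52 mm above the bench. Stop posts beside them, up to 108 mm above the bench, 80 mm either side, hold the lid leaning about 7 degrees past upright if it is let go there
- lid: loose plywood lid, 170 x 220 x 8 mm, about 0.22 kg, not latched; falls shut if let go below upright. Origin: centre of the plate's underside; z out of its top, x to its hinge edge; axes as the chest's when shut. Lies on the chest's rim; when laid on a flat surface it rests on 8 mm lips under its front edge and on its hooks, nearly flat
- lid_handle (a point): centre of the lid's handle: black round-ended bar 18 mm thick, 46 mm long along the lid's y, on two posts; 36 mm above the lid's underside (28 above its top), 65 mm from its centre opposite the hinge. Pinched end to end (40 N, pads centred on it) it swivels between them, so the lid swings up with the gripper pointing down; hung so it sags up to 20 degrees short of upright
- lid_hooks (a point): on the lid: midway between its two steel hooks (16 mm wide, at y = +-62 mm) whose 10 mm slots, open away from the lid, clasp the pins: with the lid upright it lifts straight up off them (13 mm frees the slots, 60 mm clears the stop posts). Meets chest_pins while hung; 98 mm from the lid's centre along its x, 4 mm above its underside
- mat: black rubber mat fixed to the bench, 260 x 240 x 3 mm, origin at the centre of its underside, its sides along its x and y; empty at the start
- beam (a joint): tilt of the balance beam in rad: 0 level, +0.12 (stop) the kit's pan fully down, -0.12 the other pan fully down. The pans stay horizontal and only rise and sink (11 mm either way); where things lie in a pan does not matter. Springy: one small relay too few or too many tilts it by about 0.12; it settles in about a second
- pan_a_in (a point): the balance's empty pan (the one nearer the chest): centre of its inner floor; aluminium tray 150 x 130 mm outside (x, y), walls 3 mm thick, rim 9 mm above the inner floor. Its x runs across the beam, its y along the beam, away from the kit's pan; it turns with the balance. Inner floor 83 mm above the bench when level
- pan_b_in (a point): the balance's other pan, alike, 180 mm from the first: centre of its inner floor. It holds the made-up kit
- kit_big: grey contactor in the kit's pan, 55 x 45 x 50 mm, weighs as much as two small relays; origin at the centre of its underside
- relay1: small blue power relay, starts in the chest: 32 x 27 x 28 mm (its x, y, z), about 40 g; origin at the centre of its underside, z up when it stands on its black base
- relay2: small blue power relay, starts in the chest: 32 x 27 x 28 mm (its x, y, z), about 40 g; origin at the centre of its underside, z up when it stands on its black base
- relay3: small blue power relay, starts in the chest: 32 x 27 x 28 mm (its x, y, z), about 40 g; origin at the centre of its underside, z up when it stands on its black base
- relay4: small blue power relay, starts in the chest: 32 x 27 x 28 mm (its x, y, z), about 40 g; origin at the centre of its underside, z up when it stands on its black base
- relay5: small blue power relay, starts in the chest: 32 x 27 x 28 mm (its x, y, z), about 40 g; origin at the centre of its underside, z up when it stands on its black base
- relay6: small blue power relay, starts in the chest: 32 x 27 x 28 mm (its x, y, z), about 40 g; origin at the centre of its underside, z up when it stands on its black base
- kit1: small blue power relay of the made-up kit, starts in the kit's pan (one to three of these are there): 32 x 27 x 28 mm (its x, y, z), about 40 g; origin at the centre of its underside, z up when it stands on its black base
- kit2: small blue power relay of the made-up kit, starts in the kit's pan (one to three of these are there): 32 x 27 x 28 mm (its x, y, z), about 40 g; origin at the centre of its underside, z up when it stands on its black base
- kit3: small blue power relay of the made-up kit, starts in the kit's pan (one to three of these are there): 32 x 27 x 28 mm (its x, y, z), about 40 g; origin at the centre of its underside, z up when it stands on its black base
- screwdriver: a screwdriver 170 mm long, a bystander on the bench; origin at its underside or middle
- screw_jar: a lidded jar of screws, 52 mm across, 70 mm tall, a bystander on the bench; origin at its underside or middle
- wire_spool: an empty wire spool, 70 mm across, 40 mm tall, a bystander on the bench; origin at its underside or middle
- terminal_strip: a green terminal strip 90 mm long, a bystander on the bench; origin at its underside or middle
- mug: a white mug 90 mm tall, a bystander on the bench; origin at its underside or middle
There are look-alikes about, which are no part of the job. What is shaped like the kit1 but green or pink is not meant.

How it is judged (in metres and radians):
On the way, in this order (a step that is already met when the one before it is completed fails the run):
1. the lid stands upright (within about 14 degrees) with its hooks on the pins (angle between lid's own z axis and vertical between 1.33 and 1.82 rad and distance between lid_hooks and chest_pins below 0.012 m), for 0.2 s.
2. the lid, still roughly upright, has been lifted off: its hooks are over 25 mm above the pins and within 60 mm of being straight over them (angle between lid's own z axis and vertical above 0.95 rad and z of lid_hooks in the frame of chest_pins above 0.025 m and horizontal distance between lid_hooks and chest_pins below 0.06 m), for 0.1 s.
3. the lid lies flat, handle up, in the middle of the mat (centres within 60 mm) and has been let go (angle between lid's own z axis and vertical below 0.15 rad and horizontal distance between lid and mat below 0.06 m and height (world z) of lid below 0.03 m and linear speed of lid below 0.03 m/s and contact force between the fingers and lid below 0.3 N), for 0.3 s.
At the end, for the whole second after the job is handed in: The lid lies flat (within 0.15 rad) and still, handle up, its centre within 60 mm of the mat's; the balance rests level (beam within 0.03 rad); every relay from the chest is in the first pan or in the chest; the kit is all in its own pan (angle between lid's own z axis and vertical below 0.15 rad and horizontal distance between lid and mat below 0.06 m and height (world z) of lid below 0.03 m and linear speed of each of lid, relay1, relay2, relay3, relay4, relay5, relay6 below 0.03 m/s and value of joint beam between -0.03 and 0.03 rad and velocity of joint beam between -0.1 and 0.1 rad/s and ((x of relay1 in the frame of pan_a_in between -0.074 and 0.074 m and y of relay1 in the frame of pan_a_in between -0.064 and 0.064 m and z of relay1 in the frame of pan_a_in between -0.006 and 0.036 m) or (x of relay1 in the frame of chest between -0.082 and 0.082 m and y of relay1 in the frame of chest between -0.107 and 0.107 m and z of relay1 in the frame of chest between 0 and 0.045 m)) and ((x of relay2 in the frame of pan_a_in between -0.074 and 0.074 m and y of relay2 in the frame of pan_a_in between -0.064 and 0.064 m and z of relay2 in the frame of pan_a_in between -0.006 and 0.036 m) or (x of relay2 in the frame of chest between -0.082 and 0.082 m and y of relay2 in the frame of chest between -0.107 and 0.107 m and z of relay2 in the frame of chest between 0 and 0.045 m)) and ((x of relay3 in the frame of pan_a_in between -0.074 and 0.074 m and y of relay3 in the frame of pan_a_in between -0.064 and 0.064 m and z of relay3 in the frame of pan_a_in between -0.006 and 0.036 m) or (x of relay3 in the frame of chest between -0.082 and 0.082 m and y of relay3 in the frame of chest between -0.107 and 0.107 m and z of relay3 in the frame of chest between 0 and 0.045 m)) and ((x of relay4 in the frame of pan_a_in between -0.074 and 0.074 m and y of relay4 in the frame of pan_a_in between -0.064 and 0.064 m and z of relay4 in the frame of pan_a_in between -0.006 and 0.036 m) or (x of relay4 in the frame of chest between -0.082 and 0.082 m and y of relay4 in the frame of chest between -0.107 and 0.107 m and z of relay4 in the frame of chest between 0 and 0.045 m)) and ((x of relay5 in the frame of pan_a_in between -0.074 and 0.074 m and y of relay5 in the frame of pan_a_in between -0.064 and 0.064 m and z of relay5 in the frame of pan_a_in between -0.006 and 0.036 m) or (x of relay5 in the frame of chest between -0.082 and 0.082 m and y of relay5 in the frame of chest between -0.107 and 0.107 m and z of relay5 in the frame of chest between 0 and 0.045 m)) and ((x of relay6 in the frame of pan_a_in between -0.074 and 0.074 m and y of relay6 in the frame of pan_a_in between -0.064 and 0.064 m and z of relay6 in the frame of pan_a_in between -0.006 and 0.036 m) or (x of relay6 in the frame of chest between -0.082 and 0.082 m and y of relay6 in the frame of chest between -0.107 and 0.107 m and z of relay6 in the frame of chest between 0 and 0.045 m)) and x of kit1 in the frame of pan_b_in between -0.074 and 0.074 m and y of kit1 in the frame of pan_b_in between -0.064 and 0.064 m and z of kit1 in the frame of pan_b_in between -0.006 and 0.056 m and x of kit2 in the frame of pan_b_in between -0.074 and 0.074 m and y of kit2 in the frame of pan_b_in between -0.064 and 0.064 m and z of kit2 in the frame of pan_b_in between -0.006 and 0.056 m and x of kit3 in the frame of pan_b_in between -0.074 and 0.074 m and y of kit3 in the frame of pan_b_in between -0.064 and 0.064 m and z of kit3 in the frame of pan_b_in between -0.006 and 0.056 m and x of kit_big in the frame of pan_b_in between -0.074 and 0.074 m and y of kit_big in the frame of pan_b_in between -0.064 and 0.064 m and z of kit_big in the frame of pan_b_in between -0.006 and 0.056 m); the robot touches nothing.
It fails at once if a bystander on the bench is moved more than 40 mm (distance of any of screwdriver, screw_jar, wire_spool, terminal_strip, mug from where it was at the start of the episode above 0.04 m).
Of kit1, kit2, kit3 only 1 to 3 are there at a start; the rules pass over those that are not, and their reading is None.
At some moment in a run one of relay1, relay2, relay3, relay4, relay5, relay6 may be knocked a few centimetres aside while the robot is not near it.
It also fails if it takes over 210 s, if anything falls off the work surface, if the arm or the gripper's body presses on something with over 40 N, if the wrist force passes 120 N, or if a joint passes its speed limit or range.

## Robot

A 6-joint arm with a two-finger parallel gripper is mounted at the origin on the work surface. World frame = base frame: x ahead of the robot, y to its left, z up, the work surface at z = 0. Lengths are in mm, angles in rad, forces in N, time in s.
With the tool pointing down it reaches from about 275 to 750 mm from the base axis. Payload 10.2 kg.
Tool frame: the origin (TCP) lies at the very end of the fingers, on their centre line; the grasp point (between the pads) lies 19 mm behind it (ctrl.hold_point_z is the distance from the TCP to the grasp point, in mm); z points along the fingers, y is the direction in which the jaws open and shut (so a half turn about z gives the same grasp; the last joint's range is limited). The gripper opens to 85 mm and grips with 20 to 120 N. Pads are 22 mm wide; open, the fingers measure 114 mm over their backs; the gripper's body (76 mm by 85 mm) begins 54 mm behind the grasp point. The pads swing forward as they close: fully open they stand 13 mm farther back than shut.
Start: joints at [-1.334, 0.313, 1.498, -0, 1.331, -0.223], TCP at [232.967, -470.486, 231.294] pointing down, gripper open.
Joint ranges: [-2.94, 2.94], [-0.97, 2.17], [0.19, 2.56], [-1.23, 4.37], [0.02, 3.11], [-2.88, 2.88]. Speed limits (rad/s): [2.39, 2.39, 3.01, 3.14, 3.14, 3.14].

## Interface

Orientations are given as a unit quaternion [w, x, y, z].
In Python, from rig import readout, cams, workorder, spotter, ctrl gives the robot as it stands.
- The arm moves only by the tool step_arm, never from a script. Its argument "plan" is text: rows parted by semicolons, each of 5 numbers parted by spaces: the shift along the tool's x, y, z in cm, then the turn about the tool's z in degrees, then the opening in per cent of the stroke, from 0 (shut) to 100 (fully open). In form: x y z twist gripper; .... A call has 1 to 10 rows; each row is the pose to reach, as a shift and turn from the pose commanded when the call began, along the tool's axes at that moment; what a row does not reach only later rows make up. A row lasts 1/10 s, in which the tool goes at most 50 mm and 8.59 degrees, less where a joint would pass 70% of its speed; a pose out of reach is approached as far as the arm can. A call with a gripper value outside its range is refused whole. The fingers move at their own pace and stop on an object; "grip_force" is the grip in N (left out, the last holds). Time passes only in rows, so rows that repeat a pose let the fingers close. It gives the time, the measured TCP pose, the force and the opening at its end, in the units of the state.
- readout.sense(): the state, without advancing time (a new reading comes with each control period).
- cams.capture(name): name is "scene" or "top" or "wrist"; returns (picture, depth): 384x512x3 uint8, red, green, blue; 384x512 float32, mm along the optical axis (not along the pixel's ray), 0 where there is no reading.
- cams.camera_info(name): a dict with "vfov" (degrees; the focal length in pixels is half the picture's height over the tangent of half this angle, whatever the lens; pixels are square), "cx", "cy" (the principal point, pixels), "rvec" (rotation vector, rad) and "tvec" (3), from world to camera coordinates, as OpenCV has them. Camera axes: x right, y down, z forward; pixel columns grow to the right and rows downward; lengths in mm; the calibration is good to about 2 mm. A picture is of the moment at which its call begins: read the wrist's pose just before it. camera_info takes no time and is no camera call; for the wrist camera it gives the pose at the moment of the call.
- workorder.finish_job(): hands the job in, once; it reports no verdict.
Trained networks look in the newest picture that a camera, given by its name, has taken for a name from the list of things; names that differ only in an ending like _2 or _b are one class to them, and where a whole thing is asked for, a point or a joint stands for the part that bears it (a point fixed in the world has none). Each returns a list of dicts, best first, with "conf" (0 to 1); they miss things now and then, are a little off and sometimes report something else, mostly with a low value. They report only what shows in the picture. A call takes as long as a camera call. They do not tell look-alikes from the thing itself.
- spotter.regions_of(camera, target): "pixels" (384x512 bool, what is visible of it) and "extent" ([centre column, centre row, width, height] in pixels, round what is visible of it).
The state is a dict: "time_s": time; "joints": joint angles; "dq": joint speeds; "tau": joint torques, N m; "eef_pos": TCP position; "ee_rot": TCP orientation; "force": force on the tool from outside, world axes, zero at the start; "wrist_torque": the same for the moment, N m; "grip_width": opening from 0.0 (shut) to 1.0 (fully open).
Only numpy, scipy, OpenCV 4.12 (cv2) and the standard library are available. Lean on these libraries where they do the work, as an engineer would, in place of code of your own. Each camera call takes 0.05 s, during which the arm holds its last target. There are 200 camera calls.

## Working session

There is one attempt and no reset: what is moved stays moved. The work goes in short steps, Python scripts to look and compute and a tool call to move; the robot and the scene stay as the last step left them, time stands still between calls to the robot, and variables do not carry over. Pictures are saved under pics/ and viewed, about 12 in all and at most 16, crops included, and the job is handed in when it is done.

Besides the shell and the picture viewer there is one more tool, called after ">>>" as name(argument=value, ...), one argument or row to a line, values as JSON. step_arm: Moves the arm, as the interface text tells. Its arguments: {"type":"object","properties":{"plan":{"type":"string"},"grip_force":{"type":"number"}},"required":["plan"]}

```bash
mkdir -p pics
cat > h.py <<'E'
import numpy as np, cv2
from rig import readout, cams, workorder, spotter, ctrl
def K(n,ci=None):
    ci=ci or cams.camera_info(n); f=192/np.tan(np.radians(ci["vfov"])/2)
    R=cv2.Rodrigues(np.array(ci["rvec"],float))[0]; return f,ci["cx"],ci["cy"],R,np.array(ci["tvec"],float).ravel()
def world(n,d,k=None):
    f,cx,cy,R,t=k or K(n); v,u=np.mgrid[:384,:512]
    P=np.stack([(u-cx)/f*d,(v-cy)/f*d,d],-1); W=(P-t)@R; W[d<=0]=np.nan; return W
def proj(n,p,k=None):
    f,cx,cy,R,t=k or K(n); q=R@np.array(p,float)+t; return q[:2]/q[2]*f+[cx,cy]
def save(im,name): cv2.imwrite('pics/'+name,im[...,::-1])
def fit(n,W,z=None,targ=None):pass
E
python3 - <<'E'
from h import *
s=readout.sense(); print(s)
print(ctrl.hold_point_z)
for n in("top","scene"):
    im,d=cams.capture(n); save(cv2.resize(im,(768,576)),n+'0.png'); np.savez(n+'0.npz',im=im,d=d,W=world(n,d)); print(cams.camera_info(n))
    W=world(n,d)
    for t in("lid","lid_handle","mat","pan_a_in","kit_big","kit1","chest","screwdriver","screw_jar","wire_spool","terminal_strip","mug"):
        try:
            for r in spotter.regions_of(n,t)[:4]:
                print(n,t,round(r["conf"],2),np.round(r["extent"]),np.round(np.nanmedian(W[r["pixels"]],0)))
        except Exception as e: print(t,e)
E
```

```text
{'time_s': 0.0, 'joints': array([-1.33440450e+00,  3.13444231e-01,  1.49844491e+00, -2.36131784e-05,
        1.33099693e+00, -2.23424535e-01]), 'dq': array([-8.97541117e-04,  7.41257934e-04,  9.18815243e-05,  6.79722675e-04,
        6.88624413e-04,  1.67310639e-04]), 'tau': array([-3.10142510e-03, -4.12269831e+01, -2.59743047e+01, -4.10928915e-04,
        4.23808931e-03, -7.62404284e-06]), 'eef_pos': array([ 232.89594261, -470.22429147,  230.73508374]), 'ee_rot': array([-6.46618766e-04,  9.73686479e-01,  2.27890812e-01, -1.56596827e-05]), 'force': array([ 0.76921371, -1.25420653,  0.64970445]), 'wrist_torque': array([-0.02678237, -0.01632934,  0.0220435 ]), 'grip_width': 0.9995897279459616}
18.700000000000003
{'vfov': 52.7345260498101, 'cx': 256.0961294741329, 'cy': 189.44030898142637, 'rvec': array([ 2.15798977, -2.11483658,  0.15886775]), 'tvec': array([  -5.96706816,  530.00972303, 1216.48103088])}
top lid 0.74 [254. 199.  74.  63.] [484.  12.  57.]
top lid_handle 0.87 [255. 201.  68.  63.] [483.  13.  57.]
top lid_handle 0.53 [299. 157.  26.  10.] [ 652. -144.   16.]
top mat 0.56
[... 1272 characters left out ...]

scene mat 0.61 [307. 249. 103.  70.] [526. 301.   3.]
scene pan_a_in 0.98 [223. 155.  48.  26.] [ 540. -211.   95.]
scene pan_a_in 0.67 [262. 172.  41.   8.] [ 439. -147.   21.]
scene kit_big 0.79 [217. 134.  16.  18.] [ 479. -359.  109.]
scene kit_big 0.62 [265. 200.  74.  54.] [569. 105.  33.]
scene kit_big 0.23 [216. 148.  58.  39.] [ 535. -245.   93.]
scene kit1 0.53 [180. 143.   6.   7.] [ 586. -503.   23.]
scene chest 0.9 [266. 200.  73.  50.] [568. 118.  32.]
scene screw_jar 0.85 [214. 218.  16.  22.] [729.  28.  48.]
scene wire_spool 0.48 [227. 235.  20.  12.] [724. 129.  40.]
scene mug 0.58 [382. 254.  36.  32.] [368. 487.  56.]
scene mug 0.52 [264. 201.  77.  48.] [569. 116.  32.]
```

View pics/top0.png

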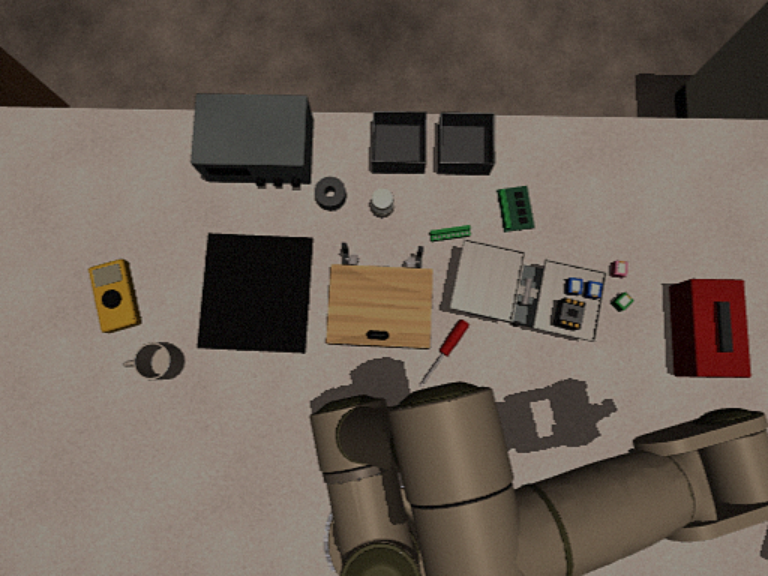

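Run:
```python
from h import *
z=np.load('top0.npz'); W=z['W']; im=z['im']
def rect(m,name):
    P=W[m][:,:2]; print(name,m.sum(),np.round(np.median(W[m],0),1),cv2.minAreaRect(P.astype(np.float32)))
v,u=np.mgrid[:384,:512]
L=(abs(u-255)<50)&(abs(v-200)<45)
m=L&(abs(W[...,2]-56)<5); m=cv2.morphologyEx(m.astype(np.uint8),cv2.MORPH_OPEN,np.ones((3,3)))>0; rect(m,'lidtop')
h=L&(W[...,2]>74)&(W[...,2]<110); rect(h,'handle'); print(np.round(W[h].mean(0)))
h=(abs(u-255)<60)&(abs(v-160)<25)&(W[...,2]>80); rect(h,'posts'); print(np.round(W[h][:,:],0)[::3])
mt=(abs(u-170)<48)&(abs(v-194)<48)&(im.max(-1)<70)&(W[...,2]<15); mt=cv2.morphologyEx(mt.astype(np.uint8),cv2.MORPH_OPEN,np.ones((3,3)))>0; rect(mt,'mat')
p=(abs(u-324)<30)&(abs(v-187)<35)&(W[...,2]>80)&(W[...,2]<125); rect(p,'panA')
p=(abs(u-386)<35)&(abs(v-200)<40)&(W[...,2]>60)&(W[...,2]<85); rect(p,'panB')
```

```text
lidtop 3289 [482.4  13.5  56.5] ((495.12640380859375, 12.400718688964844), (219.8882293701172, 194.2655029296875), 88.56729888916016)
handle 179 [481.3  -0.8  93.9] ((532.9284057617188, -36.62977600097656), (214.26564025878906, 211.33804321289062), 17.74786949157715)
[486. -38.  96.]
posts 248 [ 582.9 -162.5   95.4] ((573.979248046875, -43.19154357910156), (79.24992370605469, 271.6558837890625), 3.3000295162200928)
[[ 620. -162.  104.]
 [ 620. -161.   87.]
 [ 617. -168.  104.]
 [ 614. -160.   99.]
 [ 616. -170.   92.]
 [ 604.   93.  109.]
 [ 606.   85.  100.]
 [ 613. -167.   94.]
 [ 612. -176.   97.]
 [ 601.   87.  107.]
 [ 609. -163.   97.]
 [ 609. -173.   95.]
 [ 599.   90.  104.]
 [ 602.  -66.  104.]
 [ 601.  -75.  107.]
 [ 606. -166.   94.]
 [ 606. -176.   96.]
 [ 595.   87.  109.]
 [ 598.  -69.  107.]
 [ 604. -158.   89.]
 [ 602. -166.   96.]
 [ 604. -176.   91.]
 [ 594.   88.   97.]
 [ 595.  -69.  107.]
 [ 597. -156.  103.]
 [ 600. -166.   94.]
 [ 600. -176.   91.]
 [ 591.  -65.  111.]
 [ 591.  -75.  111.]
 [ 597. -163.   93.]
 [ 596. -173.   94.]
 [ 591.  -69.   94.]
 [ 593. -
[... 765 characters left out ...]
.]
 [ 550. -147.  101.]
 [ 551. -157.   96.]
 [ 552. -166.   95.]
 [ 552. -176.   95.]
 [ 548. -154.   95.]
 [ 549. -164.   91.]
 [ 549. -173.   93.]
 [ 545. -151.   95.]
 [ 545. -160.   97.]
 [ 546. -170.   92.]
 [ 542. -145.   93.]
 [ 542. -154.   94.]
 [ 542. -163.   96.]
 [ 542. -172.   95.]]
mat 5447 [510.7 292.    3.4] ((514.4015502929688, 293.23602294921875), (241.0657958984375, 261.5069580078125), 88.75711822509766)
panA 2049 [ 535.6 -210.2   94.7] ((535.4323120117188, -209.94403076171875), (130.66790771484375, 150.9000701904297), 78.61923217773438)
panB 1545 [ 507.4 -370.9   73.2] ((501.98199462890625, -371.83599853515625), (157.74642944335938, 151.86183166503906), 79.4349365234375)
```

```bash
cat >> h.py <<'E'
from scipy.spatial.transform import Rotation as Ro
def go(p,head=None):
    s=readout.sense(); q=s["ee_rot"]; R=Ro.from_quat([q[1],q[2],q[3],q[0]]).as_matrix()
    d=R.T@(np.array(p,float)-s["eef_pos"])/10; h=np.degrees(np.arctan2(R[1,0],R[0,0]))
    print('t',s["time_s"],'eef',np.round(s["eef_pos"],1),'head',round(h,2),'grip',round(s["grip_width"],3),'F',np.round(s["force"],1),'-> tool cm',np.round(d,2),'twist',None if head is None else round((h-head+180)%360-180,2))
E
python3 - <<'E'
from h import *
z=np.load('top0.npz'); W=z['W']
print(proj('top',(418,14,93)), np.round(W[223,243:260]), )
for v in range(218,229): print(v,np.round(W[v,251]))
go((400,14,230),-1.4)
E
```

```text
[252.22349207 222.78994046] [[419.  44.  56.]
 [419.  41.  60.]
 [417.  36.  92.]
 [417.  33.  89.]
 [417.  30.  95.]
 [417.  27.  91.]
 [417.  24.  92.]
 [417.  21.  94.]
 [417.  18.  92.]
 [417.  15.  96.]
 [417.  12.  93.]
 [417.   8.  99.]
 [418.   5.  90.]
 [418.   2.  90.]
 [418.  -1.  94.]
 [418.  -4.  94.]
 [418.  -7.  88.]]
218 [436.  19.  54.]
219 [432.  19.  56.]
220 [429.  19.  57.]
221 [424.  18.  90.]
222 [420.  18.  93.]
223 [417.  18.  92.]
224 [414.  18.  94.]
225 [411.  18.  90.]
226 [410.  18.  59.]
227 [407.  18.  57.]
228 [404.  18.  58.]
t 1.3 eef [ 233.  -470.5  231.3] head 26.34 grip 0.996 F [ 0.1  0.  -0. ] -> tool cm [ 36.47 -36.     0.13] twist 27.74
```

>>> step_arm(
  plan="36.5 -36 0.1 27.7 100;36.5 -36 0.1 27.7 100;36.5 -36 0.1 27.7 100;36.5 -36 0.1 27.7 100;36.5 -36 0.1 27.7 100;36.5 -36 0.1 27.7 100;36.5 -36 0.1 27.7 100;36.5 -36 0.1 27.7 100;36.5 -36 0.1 27.7 100;36.5 -36 0.1 27.7 100",
)

```text
time_s: 2.3
eef_pos: [395.9, 2.6, 230.7]
ee_rot: [0.0, 1.0, -0.012, 0.001]
force: [1.4, -0.8, -0.6]
grip_width: 1.001
```

Run:
```python
from h import *
go((417,14,66),-1.4)
```

```text
t 2.3 eef [395.9   2.6 230.7] head -1.36 grip 1.001 F [ 1.4 -0.8 -0.6] -> tool cm [ 2.06 -1.19 16.47] twist 0.04
```

>>> step_arm(
  plan="1.5 -1.2 0 0 100;1.5 -1.2 0 0 100;1.5 -1.2 0 0 100;1.5 -1.2 0 0 100",
)

```text
time_s: 2.7
eef_pos: [410.6, 11.5, 230.3]
ee_rot: [0.0, 1.0, -0.012, -0.0]
force: [0.9, 0.1, 0.3]
grip_width: 1.003
```

Run:
```python
from h import *
k=K('wrist'); im,d=cams.capture('wrist'); W=world('wrist',d,k); save(im,'w1.png'); np.savez('w1.npz',im=im,d=d,W=W)
go((417,14,66),-1.4)
m=(W[...,2]>70)&(W[...,2]<100)&(im.max(-1)<90)&(abs(W[...,0]-417)<50)&(abs(W[...,1]-14)<60)
print(m.sum(),np.round(np.nanmedian(W[m],0),1),cv2.minAreaRect(W[m][:,:2].astype(np.float32)))
m=(W[...,2]>48)&(W[...,2]<64); print('lid',np.nanpercentile(W[m],[1,50,99],axis=0))
```

```text
t 2.75 eef [410.6  11.5 230.4] head -1.44 grip 1.001 F [-0.5  0.6  0.3] -> tool cm [ 0.64 -0.27 16.44] twist -0.04
636 [422.6  16.7  91.2] ((420.6311340332031, 16.880672454833984), (44.647708892822266, 17.976198196411133), 88.57685852050781)
lid [[403.19532716 -92.90202179  53.72445851]
 [501.21519359  14.3767766   55.6840041 ]
 [583.18615313 121.90041924  60.42645672]]
```

View pics/w1.png

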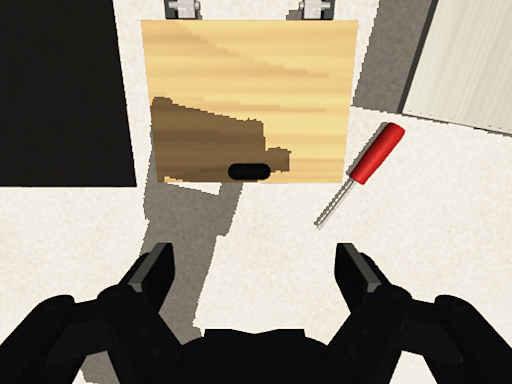

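>>> step_arm(
  plan="0.85 -0.45 5 0 90;0.85 -0.45 10 0 85;0.85 -0.45 14 0 80;0.85 -0.45 15.5 0 80;0.85 -0.45 16.5 0 80;0.85 -0.45 16.9 0 80;0.85 -0.45 16.9 0 80;0.85 -0.45 16.9 0 80",
)

```text
time_s: 3.55
eef_pos: [420.1, 16.3, 62.2]
ee_rot: [0.0, 1.0, -0.012, 0.001]
force: [0.2, -0.6, -0.1]
grip_width: 0.797
```

>>> step_arm(
  plan="0 0 0 0 20;0 0 0 0 20;0 0 0 0 20;0 0 0 0 20;0 0 0 0 20;0 0 0 0 20;0 0 0 0 20;0 0 0 0 20",
  grip_force=40,
)

```text
time_s: 4.35
eef_pos: [420.0, 16.5, 62.3]
ee_rot: [0.0, 1.0, -0.012, 0.001]
force: [-3.0, 1.3, 8.2]
grip_width: 0.508
```

Run:
```python
from h import *
im,d=cams.capture('wrist'); save(im,'w2.png'); go((419,15,62),-1.4)
```

```text
t 4.4 eef [419.9  16.6  62.2] head -1.34 grip 0.505 F [-2.4  1.   9.3] -> tool cm [-0.09  0.16  0.02] twist 0.06
```

View pics/w2.png

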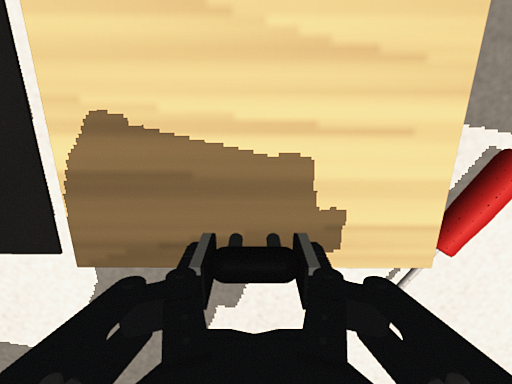

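>>> step_arm(
  plan="0.34 0 -1.41 0 20;0.8 0 -2.78 0 20;1.38 0 -4.11 0 20;2.08 0 -5.38 0 20;2.88 0 -6.59 0 20;3.78 0 -7.72 0 20;4.79 0 -8.77 0 20;5.87 0 -9.73 0 20;7.03 0 -10.59 0 20;8.27 0 -11.35 0 20",
)

```text
time_s: 5.4
eef_pos: [502.0, 14.8, 175.3]
ee_rot: [-0.0, 1.0, -0.012, -0.001]
force: [-0.8, 0.2, -2.6]
grip_width: 0.51
```

Run:
```python
from h import *
im,d=cams.capture('wrist'); a=im; im,d=cams.capture('scene'); save(cv2.resize(im[130:290,150:350],(750,600)),'s2.png'); go((419+82,15,62+113),-1.4)
```

```text
t 5.5 eef [502.9  14.5 175.6] head -1.34 grip 0.506 F [-4.3 -0.8  3.6] -> tool cm [-0.19 -0.04  0.06] twist 0.06
```

View pics/s2.png

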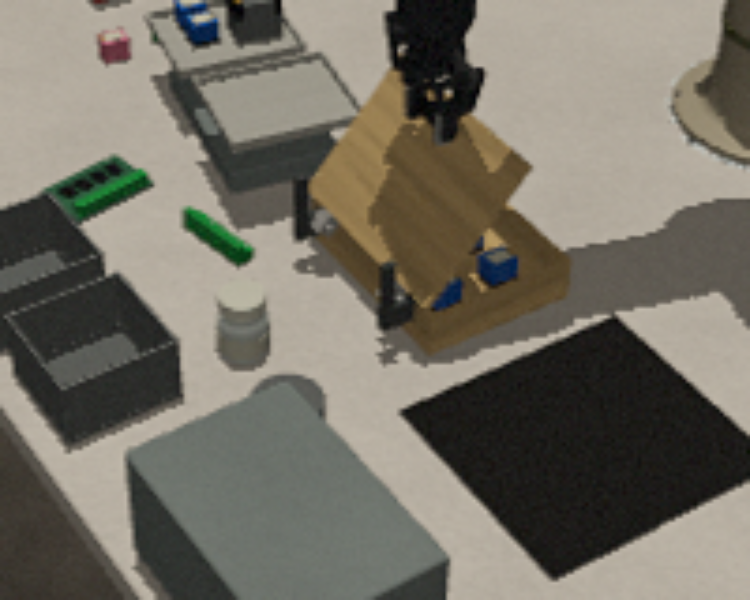

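>>> step_arm(
  plan="1.29 0 -0.64 0 20;2.65 0 -1.17 0 20;4.03 0 -1.57 0 20;5.47 0 -1.86 0 20;6.9 0 -2.03 0 20;8.34 0 -2.06 0 20;9.8 0 -1.97 0 20;11.2 0 -1.75 0 20;11.2 0 -1.75 0 20;11.2 0 -1.75 0 20",
)

```text
time_s: 6.5
eef_pos: [614.2, 11.7, 192.7]
ee_rot: [0.0, 1.0, -0.012, 0.0]
force: [0.8, -0.4, 4.3]
grip_width: 0.506
```

```bash
cat >> h.py <<'E'
def lidtilt(n='scene'):
    """plane of the wooden lid in a camera: normal tilt from vertical, top and bottom of it"""
    im,d=cams.capture(n); W=world(n,d); h=cv2.cvtColor(im,cv2.COLOR_RGB2HSV)
    g=readout.sense()["eef_pos"]
    m=(h[...,0]>8)&(h[...,0]<28)&(h[...,1]>70)&(np.linalg.norm(W-g,axis=-1)<260)&(W[...,2]>60)
    P=W[m]; 
    for _ in range(4):
        c=P.mean(0); nrm=np.linalg.svd(P-c,full_matrices=False)[2][2]; P=P[abs((P-c)@nrm)<8]
    if nrm[0]<0: nrm=-nrm
    print('lid n',len(P),'centroid',np.round(c),'normal',np.round(nrm,3),'tilt rad',round(float(np.arccos(nrm[2])),3),'zrange',np.percentile(P[:,2],[1,99]))
    return im,d,W
E
python3 - <<'E'
from h import *
go((614,12,193),-1.4)
im,d,W=lidtilt(); save(cv2.resize(im[110:270,150:350],(750,600)),'s3.png')
E
```

```text
t 6.5 eef [614.2  11.7 192.7] head -1.36 grip 0.506 F [ 0.8 -0.4  4.3] -> tool cm [-0.02 -0.03 -0.03] twist 0.04
lid n 710 centroid [584.  34. 132.] normal [ 0.999 -0.014  0.033] tilt rad 1.538 zrange [ 65.68879017 212.39991706]
```

View pics/s3.png

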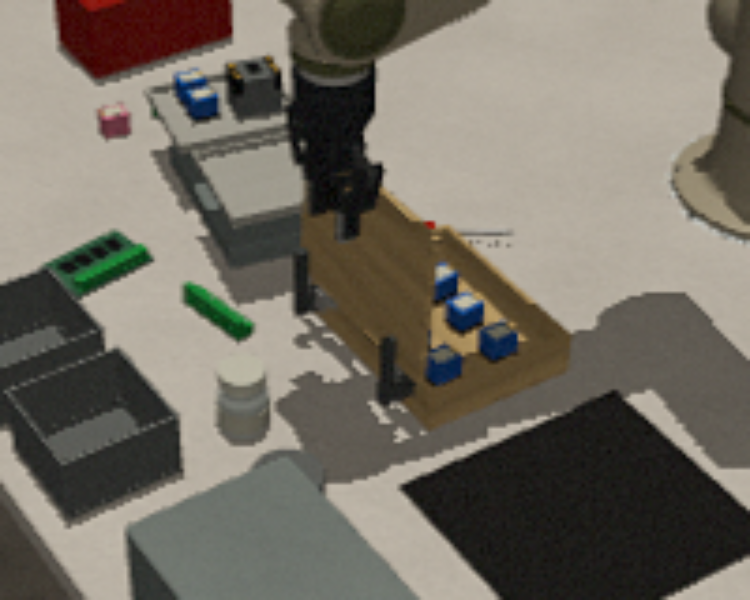

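>>> step_arm(
  plan="0 0 0 0 20;0 0 0 0 20;0 0 -1 0 20;0 0 -2 0 20;0 0 -3 0 20;0 0 -4 0 20;0 0 -5.5 0 20;0 0 -7 0 20;0 0 -8.5 0 20;0 0 -8.5 0 20",
)

```text
time_s: 7.55
eef_pos: [614.9, 11.9, 280.0]
ee_rot: [0.0, 1.0, -0.012, 0.002]
force: [0.6, 0.5, -2.2]
grip_width: 0.503
```

Run:
```python
from h import *
go((614,12,193),-1.4)
im,d,W=lidtilt(); save(cv2.resize(im[90:250,150:350],(750,600)),'s4.png')
```

```text
t 7.55 eef [614.9  11.9 280. ] head -1.34 grip 0.503 F [ 0.6  0.5 -2.2] -> tool cm [-0.13 -0.01  8.7 ] twist 0.06
lid n 689 centroid [599.  24. 215.] normal [ 0.985 -0.006  0.17 ] tilt rad 1.4 zrange [158.01767115 271.77658361]
```

View pics/s4.png

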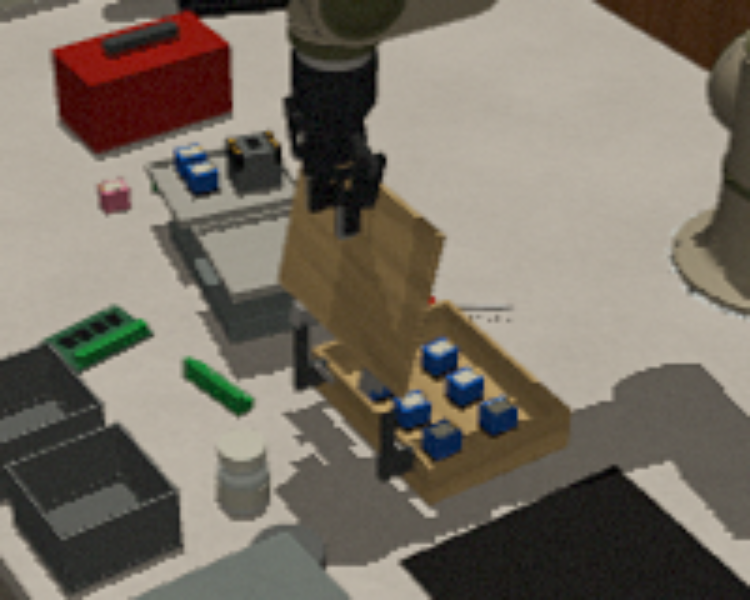

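>>> step_arm(
  plan="0.05 -2 0 0 20;0.1 -5 0 0 20;0.15 -9 0 0 20;0.2 -13 0 0 20;0.3 -17 0 0 20;0.35 -21 0 0 20;0.4 -24.5 0 0 20;0.45 -27 0 0 20;0.45 -28 0 0 20;0.45 -28 0 0 20",
)

```text
time_s: 8.6
eef_pos: [625.0, 292.5, 276.2]
ee_rot: [0.0, 1.0, -0.011, -0.001]
force: [0.3, 0.2, -2.3]
grip_width: 0.505
```

>>> step_arm(
  plan="0 0 -0.2 0 20;0 0 2 0 20;0 0 4 0 20;0 0 6.5 0 20;0 0 8.5 0 20;0 0 10 0 20;0 0 10.5 0 20;0 0 10.5 0 20;0 0 10.5 0 20",
)

```text
time_s: 9.5
eef_pos: [625.8, 291.3, 173.6]
ee_rot: [-0.0, 1.0, -0.012, 0.001]
force: [0.1, 0.5, -2.9]
grip_width: 0.509
```

Run:
```python
from h import *
go((628,292,154),-1.3)
im,d,W=lidtilt(); save(cv2.resize(im[130:330,210:410],(600,600)),'s5.png')
```

```text
t 9.5 eef [625.8 291.3 173.6] head -1.39 grip 0.509 F [ 0.1  0.5 -2.9] -> tool cm [ 0.21 -0.08  1.96] twist -0.09
lid n 691 centroid [609. 302. 120.] normal [0.999 0.039 0.007] tilt rad 1.564 zrange [ 65.41379202 168.58374993]
```

View pics/s5.png

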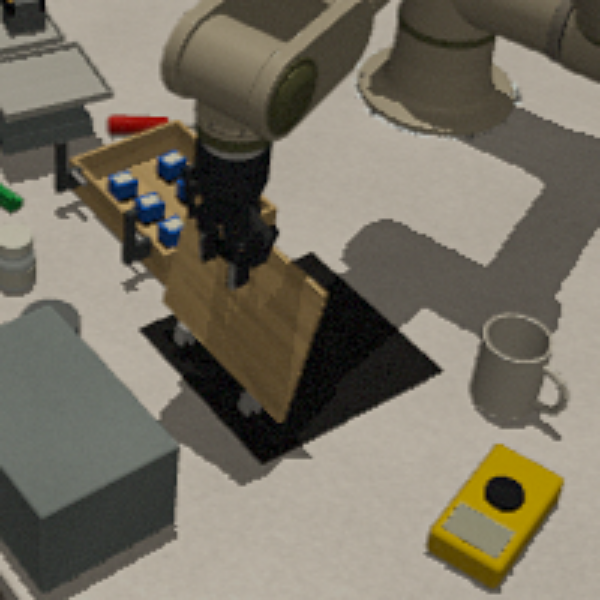

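>>> step_arm(
  plan="-0.4 0 1 0 20;-0.9 0 1.8 0 20;-2.2 0 1.95 0 20;-3.7 0 2.15 0 20;-5.2 0 2.5 0 20;-6.6 0 2.95 0 20;-8 0 3.55 0 20;-8 0 3.55 0 20",
)

```text
time_s: 10.35
eef_pos: [543.5, 293.9, 136.3]
ee_rot: [0.0, 1.0, -0.011, -0.001]
force: [0.3, 0.6, 0.9]
grip_width: 0.199
```

Run:
```python
from h import *
go((545.6,292,138),-1.3)
im,d,W=lidtilt(); save(cv2.resize(im[150:350,210:410],(500,500)),'s6.png')
```

```text
t 10.35 eef [543.5 293.9 136.3] head -1.3 grip 0.199 F [0.3 0.6 0.9] -> tool cm [ 0.21  0.18 -0.17] twist 0.0
lid n 105 centroid [574. 285. 314.] normal [ 0.897  0.403 -0.182] tilt rad 1.753 zrange [ 68.2480559  389.28663234]
```

View pics/s6.png

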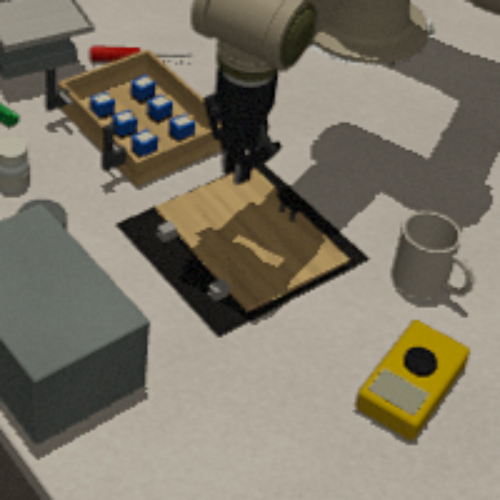

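The lid slipped from the grip and dropped flat, handle up, on the mat. I'll raise the arm and check where it lies.

>>> step_arm(
  plan="0 2 -4 0 60;0 6 -8 0 60;0 11 -11 0 60;0 16 -11 0 60;0 21 -11 0 60;0 26 -11 0 60;0 30 -11 0 60;0 30 -11 0 60",
)

```text
time_s: 11.2
eef_pos: [538.7, -11.6, 247.2]
ee_rot: [0.001, 1.0, -0.015, 0.001]
force: [-0.2, 1.5, -0.2]
grip_width: 0.601
```

Run:
```python
from h import *
im,d=cams.capture('top'); W=world('top',d); np.savez('top1.npz',im=im,d=d,W=W); save(cv2.resize(im[130:270,120:430],(800,361)),'t1.png')
go((500,0,250),-1.4)
m=cv2.cvtColor(im,cv2.COLOR_RGB2HSV); m=(m[...,0]>8)&(m[...,0]<28)&(m[...,1]>70)&(W[...,1]>150)&(W[...,1]<420)&(W[...,2]<45)&(abs(W[...,0]-514)<160)
print('lid',m.sum(),cv2.minAreaRect(W[m][:,:2].astype(np.float32)),np.percentile(W[m],[2,50,98],axis=0))
P=W[m]; P=P[np.isfinite(P).all(1)];c=P.mean(0); print(np.linalg.svd(P-c,full_matrices=False)[2][2])
for n in('relay1','kit1','kit_big'):
  for r in spotter.regions_of('top',n)[:10]: print(n,round(r['conf'],2),np.round(r['extent']),np.round(np.nanmedian(W[r['pixels']],0)))
```

```text
t 11.25 eef [538.7  -9.4 247.2] head -1.62 grip 0.598 F [-0.5 -0.6  0.6] -> tool cm [-3.89 -0.83 -0.28] twist -0.22
lid 3534 ((514.1820678710938, 282.83154296875), (262.48760986328125, 262.4345397949219), 87.810302734375) [[413.96822495 187.85013801   1.94100301]
 [504.36986092 293.79230195  17.97208569]
 [606.19497636 403.37879057  23.58355091]]
[0.02221097 0.00138964 0.99975234]
kit1 0.69 [305. 157.  11.   9.] [ 655. -159.   17.]
kit_big 0.78 [379. 207.  22.  25.] [ 466. -368.  122.]
```

View pics/t1.png

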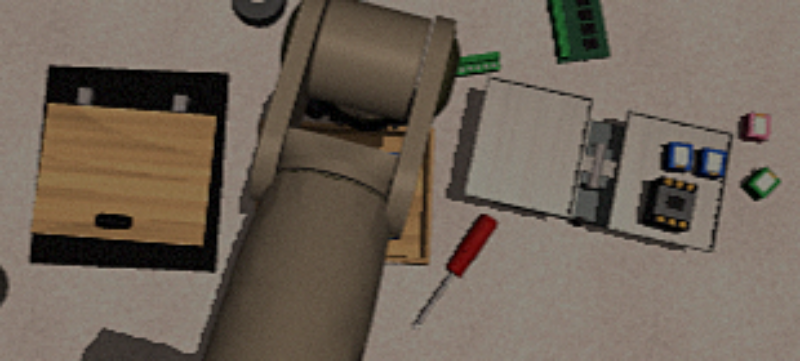

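>>> step_arm(
  plan="-5 -0.5 0 0 100;-9 -1.5 -1 0 100;-12.5 -2.3 -1 0 100;-12.5 -2.3 -1 0 100;-12.5 -2.3 -1 0 100",
)

```text
time_s: 11.9
eef_pos: [414.0, 20.6, 257.4]
ee_rot: [0.0, 1.0, -0.011, 0.001]
force: [1.0, -0.1, 0.0]
grip_width: 1.001
```

```bash
cat >> h.py <<'E'
def relays(n='wrist',box=(390,580,-110,130),zr=(15,60)):
    k=K(n); im,d=cams.capture(n); W=world(n,d,k); h=cv2.cvtColor(im,cv2.COLOR_RGB2HSV)
    x,y,z=np.moveaxis(W,-1,0)
    m=(x>box[0])&(x<box[1])&(y>box[2])&(y<box[3])&(z>zr[0])&(z<zr[1])
    nlab,lab,st,cen=cv2.connectedComponentsWithStats(m.astype(np.uint8))
    for i in range(1,nlab):
        if st[i,4]<60: continue
        P=W[lab==i]; t=P[P[:,2]>np.percentile(P[:,2],95)-6]; (c,wh,a)=cv2.minAreaRect(t[:,:2].astype(np.float32))
        print('obj',np.round(cen[i]),st[i,4],'top',np.round(c,1),'wh',np.round(wh,1),'ang',round(a,1),'ztop',round(float(np.percentile(P[:,2],90)),1),'rgb',np.median(im[lab==i],0))
    return im,d,W
E
python3 - <<'E'
from h import *
im,d,W=relays(box=(405,560,-90,115),zr=(18,60)); save(im,'w3.png'); np.savez('w3.npz',im=im,d=d,W=W)
go((420,13,258),-1.4)
E
```

```text
obj [302.  79.] 653 top [522.  -41.2] wh [27.2 32. ] ang 83.2 ztop 34.8 rgb [147. 158. 218.]
obj [214.  83.] 641 top [520.2  69. ] wh [32.  27.4] ang 4.0 ztop 34.8 rgb [125. 135. 206.]
obj [257.  83.] 605 top [518.6  14.4] wh [26.9 31.9] ang 83.3 ztop 34.8 rgb [172. 165. 218.]
obj [338. 133.] 626 top [455.5 -88.9] wh [ 2.8 99.8] ang 89.3 ztop 47.7 rgb [60. 47. 31.]
obj [259. 138.] 517 top [450.9  13.2] wh [32.1 26.9] ang 4.2 ztop 34.8 rgb [ 80. 112. 105.]
obj [217. 139.] 532 top [451.   69.4] wh [27.2 31.4] ang 88.8 ztop 34.9 rgb [58.5 60.5 85. ]
obj [300. 142.] 545 top [444.  -40.9] wh [31.9 27.4] ang 5.1 ztop 35.0 rgb [157. 156. 222.]
obj [234. 172.] 693 top [406.   40.8] wh [147.6   3.6] ang 88.8 ztop 48.2 rgb [77. 61. 40.]
t 11.95 eef [414.4  20.3 257.2] head -1.27 grip 0.998 F [ 0.1  0.4 -0.5] -> tool cm [ 0.57  0.71 -0.08] twist 0.13
```

View pics/w3.png

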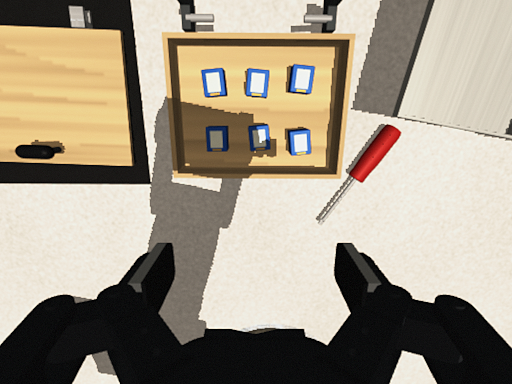

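Run:
```python
from h import *
go((444,-41,12.5),5)
ci=K('wrist'); print('cam',-ci[3].T@ci[4])
z=np.load('top1.npz'); W=z['W']; v,u=np.mgrid[:384,:512]
p=(abs(u-324)<22)&(abs(v-187)<26); print(np.round(np.nanpercentile(W[p][:,2],[20,40,60,80])))
```

```text
t 11.95 eef [414.4  20.3 257.2] head -1.27 grip 0.998 F [ 0.1  0.4 -0.5] -> tool cm [ 3.06  6.05 24.47] twist -6.27
cam [490.84688885  18.84386744 399.40893863]
[91. 93. 95. 97.]
```

>>> step_arm(
  plan="1.5 3 4 -3 90;3.05 6.05 8 -6.3 70;3.05 6.05 13 -6.3 50;3.05 6.05 17 -6.3 50;3.05 6.05 20 -6.3 50;3.05 6.05 22.5 -6.3 50;3.05 6.05 24 -6.3 50;3.05 6.05 24.5 -6.3 50;3.05 6.05 24.5 -6.3 50;3.05 6.05 24.5 -6.3 50",
)

```text
time_s: 12.95
eef_pos: [443.6, -41.7, 12.3]
ee_rot: [0.0, 0.999, 0.043, 0.001]
force: [-0.1, -0.2, -1.3]
grip_width: 0.5
```

>>> step_arm(
  plan="0 0 0 0 10;0 0 0 0 10;0 0 0 0 10;0 0 0 0 10;0 0 0 0 10;0 0 0 0 10",
  grip_force=25,
)

```text
time_s: 13.55
eef_pos: [443.6, -41.8, 12.6]
ee_rot: [0.0, 0.999, 0.043, 0.001]
force: [-0.3, 0.4, 6.0]
grip_width: 0.312
```

>>> step_arm(
  plan="0 0 -2 0 10;0 0 -6 0 10;0 0 -11 0 10;0 0 -14 0 10;0 0 -14 0 10",
)

```text
time_s: 14.05
eef_pos: [444.5, -42.1, 155.7]
ee_rot: [0.002, 0.999, 0.043, 0.004]
force: [0.0, 0.3, -0.3]
grip_width: 0.312
```

```bash
cat >> h.py <<'E'
PA=np.array([535.4,-210.]); a=np.radians(-11.4); PX=np.array([np.cos(a),np.sin(a)]); PY=np.array([-np.sin(a),np.cos(a)])
def place(lx,ly,z): 
    p=PA+lx*PX+ly*PY; go((*p,z),-11.4)
E
python3 - <<'E'
from h import *
place(-30,26,150); place(-30,26,102)
E
```

```text
t 14.05 eef [444.5 -42.1 155.7] head 4.95 grip 0.312 F [ 0.   0.3 -0.3] -> tool cm [ 5.45 14.17  0.66] twist 16.35
t 14.05 eef [444.5 -42.1 155.7] head 4.95 grip 0.312 F [ 0.   0.3 -0.3] -> tool cm [ 5.42 14.16  5.46] twist 16.35
```

>>> step_arm(
  plan="1.8 4.5 0 5.5 10;3.6 9.3 0 11 10;5.4 14.15 0 16.3 10;5.4 14.15 0 16.3 10;5.4 14.15 2 16.3 10;5.4 14.15 3.8 16.3 10;5.4 14.15 4.7 16.3 10;5.4 14.15 5.0 16.3 10;5.4 14.15 5.0 16.3 10",
)

```text
time_s: 14.95
eef_pos: [508.8, -177.6, 101.8]
ee_rot: [-0.0, 0.995, -0.099, -0.0]
force: [0.3, -0.9, 0.4]
grip_width: 0.313
```

Run:
```python
from h import *
place(-30,26,102)
im,d=cams.capture('wrist'); save(im,'w4.png')
```

```text
t 14.95 eef [ 508.8 -177.6  101.8] head -11.33 grip 0.313 F [ 0.3 -0.9  0.4] -> tool cm [ 0.25  0.05 -0.02] twist 0.07
```

View pics/w4.png

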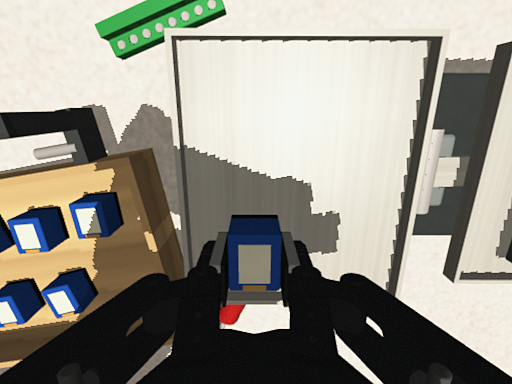

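>>> step_arm(
  plan="0 0 0.1 0 40;0 0 0.1 0 40;0 0 0.1 0 40;0 0 -1 0 40;0 0 -4 0 42;0 0 -8 0 45;0 0 -12 0 45;0 0 -12 0 45",
)

```text
time_s: 15.8
eef_pos: [510.6, -178.8, 228.1]
ee_rot: [0.002, 0.995, -0.099, 0.005]
force: [0.4, 0.1, -0.9]
grip_width: 0.446
```

Run:
```python
from h import *
im,d,W=relays(box=(460,620,-285,-130),zr=(106,140))
go((451,13.2,160),4.2); go((451,13.2,12.5),4.2)
im,d=cams.capture('top'); W=world('top',d); save(cv2.resize(im[150:250,210:430],(792,360)),'t2.png')
```

```text
obj [253. 191.] 976 top [ 510.4 -178.5] wh [26.  31.3] ang 78.5 ztop 122.5 rgb [51. 60. 88.]
t 15.85 eef [ 509.7 -178.3  225. ] head -11.35 grip 0.446 F [-0.5  0.2 -0.2] -> tool cm [ -9.56 -17.63   6.41] twist -15.55
t 15.85 eef [ 509.7 -178.3  225. ] head -11.35 grip 0.446 F [-0.5  0.2 -0.2] -> tool cm [ -9.64 -17.66  21.16] twist -15.55
```

View pics/t2.png

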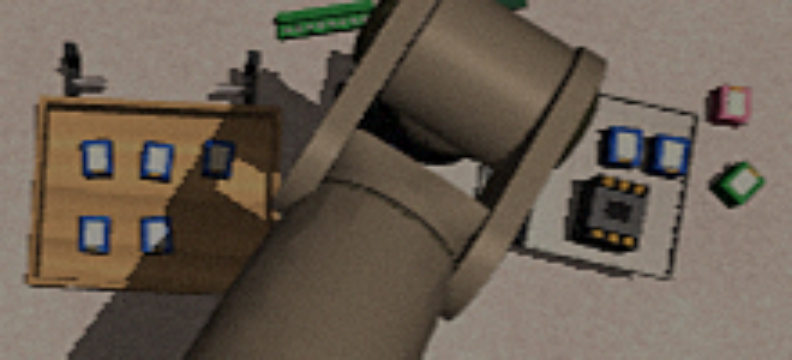

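>>> step_arm(
  plan="-4 -5 -2 -5 50;-8 -10 -3 -10 50;-12 -15 -3 -15.5 50;-13 -17 -3 -15.5 50;-13 -17 -3 -15.5 50;-13 -17 -3 -15.5 50",
)

```text
time_s: 16.5
eef_pos: [413.7, 16.2, 251.4]
ee_rot: [-0.0, 0.999, 0.038, -0.001]
force: [0.2, -0.6, -0.5]
grip_width: 0.503
```

Run:
```python
from h import *
im,d,W=relays(box=(407,560,-85,112),zr=(18,42))
go((451,13.2,12.5),4.2)
```

```text
obj [218.  77.] 663 top [520.3  68.9] wh [31.7 27.2] ang 4.1 ztop 34.8 rgb [143. 152. 222.]
obj [262.  82.] 632 top [518.7  14.4] wh [26.9 32.1] ang 83.3 ztop 34.8 rgb [173.5 175.5 232. ]
obj [307.  83.] 668 top [522. -41.] wh [26.9 32.2] ang 83.1 ztop 34.8 rgb [147.  159.5 230. ]
obj [216. 135.] 569 top [450.9  69.3] wh [27.  31.9] ang 89.8 ztop 34.8 rgb [66. 67. 93.]
obj [259. 138.] 522 top [451.6  12.8] wh [30.7 26.2] ang 4.2 ztop 34.9 rgb [ 91.5 116.5 112. ]
obj [212. 167.] 227 top [408.  71.] wh [81.   0.8] ang 88.3 ztop 39.9 rgb [80. 63. 41.]
t 16.55 eef [414.5  14.9 251.4] head 4.25 grip 0.5 F [ 0.4  0.5 -0.1] -> tool cm [ 3.65  0.45 23.89] twist 0.05
```

>>> step_arm(
  plan="2 0.4 4.5 0 50;3.65 0.45 9 0 50;3.65 0.45 14 0 50;3.65 0.45 18 0 50;3.65 0.45 21 0 50;3.65 0.45 23 0 50;3.65 0.45 23.9 0 50;3.65 0.45 23.9 0 50;3.65 0.45 23.9 0 50",
)

```text
time_s: 17.45
eef_pos: [452.1, 12.0, 13.3]
ee_rot: [0.0, 0.999, 0.036, 0.0]
force: [0.1, -0.0, 1.0]
grip_width: 0.496
```

>>> step_arm(
  plan="0 0 0 0 10;0 0 0 0 10;0 0 0 0 10;0 0 0 0 10;0 0 0 0 10;0 0 -3 0 10;0 0 -7 0 10;0 0 -12 0 10;0 0 -14 0 10;0 0 -14 0 10",
)

```text
time_s: 18.45
eef_pos: [452.9, 12.4, 155.7]
ee_rot: [0.001, 0.999, 0.036, 0.003]
force: [0.5, 0.3, -1.6]
grip_width: 0.311
```

Run:
```python
from h import *
place(30,26,102)
```

```text
t 18.45 eef [452.9  12.4 155.7] head 4.16 grip 0.311 F [ 0.5  0.3 -1.6] -> tool cm [10.17 21.07  5.48] twist 15.56
```

>>> step_arm(
  plan="2 4.4 0 4 10;4 8.8 0 8 10;6 13 0 12 10;8.3 17.4 0 15.5 10;10.15 21.05 0 15.5 10;10.15 21.05 0 15.5 10;10.15 21.05 2.5 15.5 10;10.15 21.05 4.4 15.5 10;10.15 21.05 5.1 15.5 10;10.15 21.05 5.1 15.5 10",
)

```text
time_s: 19.45
eef_pos: [567.3, -189.3, 100.4]
ee_rot: [-0.001, 0.995, -0.099, -0.001]
force: [0.7, -0.4, 0.9]
grip_width: 0.309
```

>>> step_arm(
  plan="0 0 0.1 0 10;0 0 0.1 0 40;0 0 0.1 0 40;0 0 0.1 0 40;0 0 -1 0 40;0 0 -4 0 42;0 0 -8 0 45;0 0 -12 0 45;0 0 -12 0 45",
)

```text
time_s: 20.35
eef_pos: [569.8, -190.9, 228.7]
ee_rot: [0.002, 0.995, -0.099, 0.005]
force: [0.1, -0.4, -0.4]
grip_width: 0.447
```

Run:
```python
from h import *
im,d,W=relays(box=(460,640,-285,-130),zr=(106,140))
go((414,69,250),-0.5)
```

```text
obj [253. 193.] 980 top [ 567.6 -190.1] wh [26.2 31.7] ang 79.0 ztop 122.5 rgb [58.5 62.  90.5]
obj [254. 247.] 887 top [ 510.3 -178.3] wh [26.2 32.8] ang 79.2 ztop 122.4 rgb [ 85. 108. 197.]
t 20.4 eef [ 568.9 -190.5  225.3] head -11.35 grip 0.451 F [ 0.6 -0.5 -1.2] -> tool cm [-20.28 -22.39  -2.63] twist -10.85
```

Both stand in the pan. Third: front-left relay (451, 69).

>>> step_arm(
  plan="-3 -3.5 -1 -2 50;-6 -7 -2 -5 50;-9 -10.5 -2.6 -8 50;-12 -14 -2.6 -10.8 50;-15 -17 -2.6 -10.8 50;-18 -20.4 -2.6 -10.8 50;-20.3 -22.4 -2.6 -10.8 50;-20.3 -22.4 -2.6 -10.8 50;-20.3 -22.4 -2.6 -10.8 50",
)

```text
time_s: 21.3
eef_pos: [412.9, 69.7, 247.6]
ee_rot: [0.0, 1.0, -0.004, -0.0]
force: [-0.5, -0.9, -0.1]
grip_width: 0.502
```

Run:
```python
from h import *
im,d,W=relays(box=(407,560,-85,112),zr=(18,42))
go((451,69.3,12.5),-0.7)
```

```text
obj [344.  77.] 743 top [522.1 -40.9] wh [27.  32.5] ang 82.1 ztop 34.7 rgb [108. 142. 222.]
obj [254.  80.] 647 top [520.3  69. ] wh [32.  26.9] ang 4.1 ztop 34.8 rgb [177. 175. 231.]
obj [299.  81.] 686 top [518.7  14.4] wh [27.2 32.1] ang 83.6 ztop 34.8 rgb [157.5 168.  231. ]
obj [254. 138.] 542 top [450.9  69.6] wh [25.9 30.4] ang 89.6 ztop 34.7 rgb [ 87.  115.5 115. ]
obj [250. 171.] 218 top [408.1  75.2] wh [73.6  0.7] ang 88.2 ztop 39.1 rgb [80. 63. 41.]
t 21.35 eef [413.3  69.2 247.6] head -0.56 grip 0.499 F [ 0.4 -0.5  0.8] -> tool cm [ 3.78 -0.05 23.51] twist 0.14
```

>>> step_arm(
  plan="2 0 4.5 0 50;3.8 -0.05 9 0 50;3.8 -0.05 14 0 50;3.8 -0.05 18 0 50;3.8 -0.05 21 0 50;3.8 -0.05 22.7 0 50;3.8 -0.05 23.5 0 50;3.8 -0.05 23.5 0 50;3.8 -0.05 23.5 0 50",
)

```text
time_s: 22.25
eef_pos: [451.8, 69.3, 13.4]
ee_rot: [0.0, 1.0, -0.005, 0.001]
force: [-0.5, -0.9, 0.6]
grip_width: 0.496
```

>>> step_arm(
  plan="0 0 0 0 10;0 0 0 0 10;0 0 0 0 10;0 0 0 0 10;0 0 0 0 10;0 0 -3 0 10;0 0 -7 0 10;0 0 -12 0 10;0 0 -14 0 10;0 0 -14 0 10",
)

```text
time_s: 23.25
eef_pos: [452.4, 69.6, 155.8]
ee_rot: [0.0, 1.0, -0.005, 0.003]
force: [0.2, -0.4, -1.4]
grip_width: 0.309
```

Run:
```python
from h import *
place(-30,-26,102)
```

```text
t 23.25 eef [452.4  69.6 155.8] head -0.54 grip 0.309 F [ 0.2 -0.4 -1.4] -> tool cm [ 5.09 29.87  5.43] twist 10.86
```

>>> step_arm(
  plan="0.8 4.8 0 2 10;1.6 9.6 0 4 10;2.4 14.4 0 6 10;3.2 19.2 0 8 10;4 24 0 10 10;4.8 28 0 10.9 10;5.1 29.9 0 10.9 10;5.1 29.9 0 10.9 10;5.1 29.9 0 10.9 10",
)

```text
time_s: 24.15
eef_pos: [498.7, -229.1, 151.6]
ee_rot: [-0.001, 0.995, -0.1, -0.001]
force: [-0.4, 0.3, -1.3]
grip_width: 0.308
```

>>> step_arm(
  plan="0 0 2.5 0 10;0 0 4.4 0 10;0 0 5 0 10;0 0 5 0 10;0 0 5 0 40;0 0 5 0 40;0 0 5 0 40;0 0 4 0 40;0 0 1 0 42;0 0 -4 0 45",
)

```text
time_s: 25.15
eef_pos: [498.2, -229.1, 192.5]
ee_rot: [-0.001, 0.995, -0.1, -0.002]
force: [1.7, -0.2, 0.3]
grip_width: 0.45
```

>>> step_arm(
  plan="0 0 -3 0 45;0 0 -3 0 45;0 0 -3 0 45;0 0 -3 0 45;0 0 -3 0 45",
)

```text
time_s: 25.65
eef_pos: [498.9, -229.6, 221.7]
ee_rot: [-0.001, 0.995, -0.1, -0.001]
force: [0.8, 0.1, -0.8]
grip_width: 0.451
```

Run:
```python
from h import *
im,d,W=relays(box=(460,640,-285,-130),zr=(100,140))
go((482,14.4,250),-6.5)
```

```text
obj [218. 137.] 2064 top [ 538.  -207.8] wh [130.4 150.5] ang 78.6 ztop 103.0 rgb [232. 227. 210.]
obj [195. 127.] 1310 top [ 567.1 -190. ] wh [27.2 32.2] ang 78.6 ztop 122.1 rgb [ 61. 106. 116.]
obj [199. 189.] 1187 top [ 510.  -178.5] wh [27.1 32. ] ang 78.5 ztop 122.0 rgb [19. 42. 88.]
obj [254. 191.] 1088 top [ 498.5 -229.1] wh [26.5 32.2] ang 78.7 ztop 122.1 rgb [39.  56.  88.5]
t 25.7 eef [ 499.  -229.6  221.9] head -11.46 grip 0.448 F [ 0.2 -0.7  0.1] -> tool cm [ -6.52 -23.58  -2.78] twist -4.96
```

Three are in. Fourth: rear middle relay (519, 14).

>>> step_arm(
  plan="-1.2 -4.5 -1 -1 50;-2.4 -9 -2 -2 50;-3.6 -13.5 -2.8 -3 50;-4.8 -18 -2.8 -4 50;-6 -22 -2.8 -5 50;-6.5 -23.6 -2.8 -5 50;-6.5 -23.6 -2.8 -5 50;-6.5 -23.6 -2.8 -5 50",
)

```text
time_s: 26.5
eef_pos: [482.4, 14.1, 250.5]
ee_rot: [0.0, 0.998, -0.056, -0.0]
force: [0.2, 0.1, -0.0]
grip_width: 0.497
```

Run:
```python
from h import *
im,d,W=relays(box=(407,560,-85,112),zr=(18,42))
go((518.7,14.4,12.5),-6.6)
```

```text
obj [293. 131.] 568 top [522.2 -41.1] wh [26.9 31.4] ang 83.7 ztop 34.8 rgb [177. 173. 235.]
obj [251. 139.] 542 top [518.9  14.1] wh [26.1 30.6] ang 83.6 ztop 34.9 rgb [ 85.5 118.5 116. ]
obj [210. 142.] 563 top [520.2  68.9] wh [32.  27.2] ang 3.5 ztop 34.8 rgb [63. 62. 93.]
obj [217. 222.] 319 top [408.1  74.6] wh [73.2  1.2] ang 88.8 ztop 39.4 rgb [81. 64. 42.]
t 26.55 eef [482.5  13.6 250.5] head -6.49 grip 0.497 F [0.5 0.3 0.3] -> tool cm [ 3.61 -0.49 23.8 ] twist 0.11
```

>>> step_arm(
  plan="2 -0.3 4.5 0 50;3.6 -0.5 9 0 50;3.6 -0.5 14 0 50;3.6 -0.5 18 0 50;3.6 -0.5 21 0 50;3.6 -0.5 23 0 50;3.6 -0.5 23.8 0 50;3.6 -0.5 23.8 0 50;3.6 -0.5 23.8 0 50",
)

```text
time_s: 27.45
eef_pos: [519.4, 14.8, 13.7]
ee_rot: [0.0, 0.998, -0.057, 0.001]
force: [-0.3, 0.5, 0.9]
grip_width: 0.498
```

>>> step_arm(
  plan="0 0 0 0 10;0 0 0 0 10;0 0 0 0 10;0 0 0 0 10;0 0 0 0 10;0 0 -3 0 10;0 0 -7 0 10;0 0 -12 0 10;0 0 -14 0 10;0 0 -14 0 10",
)

```text
time_s: 28.45
eef_pos: [520.1, 15.1, 156.2]
ee_rot: [0.0, 0.998, -0.056, 0.003]
force: [-0.2, 0.6, -1.6]
grip_width: 0.308
```

Run:
```python
from h import *
place(30,-26,102)
```

```text
t 28.45 eef [520.1  15.1 156.2] head -6.44 grip 0.308 F [-0.2  0.6 -1.6] -> tool cm [ 6.78 25.05  5.48] twist 4.96
```

>>> step_arm(
  plan="1.2 4.6 0 1 10;2.4 9.2 0 2 10;3.7 13.8 0 3 10;5 18.4 0 4 10;6.2 23 0 5 10;6.8 25.05 0 5 10;6.8 25.05 0 5 10;6.8 25.05 0 5 10",
)

```text
time_s: 29.25
eef_pos: [557.6, -240.6, 151.6]
ee_rot: [-0.001, 0.995, -0.1, -0.001]
force: [0.3, 1.6, 0.2]
grip_width: 0.31
```

>>> step_arm(
  plan="0 0 2.5 0 10;0 0 4.4 0 10;0 0 5 0 10;0 0 5.2 0 10;0 0 5.2 0 10;0 0 5.2 0 36;0 0 5.2 0 40;0 0 5.2 0 40;0 0 5.2 0 40;0 0 5.2 0 40",
)

```text
time_s: 30.25
eef_pos: [558.2, -241.3, 100.9]
ee_rot: [0.0, 0.995, -0.1, 0.0]
force: [0.2, -0.8, 0.7]
grip_width: 0.398
```

>>> step_arm(
  plan="0 0 -1 0 40;0 0 -3 0 40;0 0 -6 0 45;0 0 -10 0 45;-2 -5 -13 0 45;-6 -9 -13 0 45;-11 -9 -13 0 45;-15 -9 -13 0 45;-15 -9 -13 0 45;-15 -9 -13 0 45",
)

```text
time_s: 31.25
eef_pos: [428.8, -123.2, 232.1]
ee_rot: [0.001, 0.995, -0.1, 0.001]
force: [0.2, 0.3, 0.0]
grip_width: 0.449
```

Run:
```python
from h import *
im,d,W=relays(box=(460,640,-285,-130),zr=(95,135)); save(im,'w5.png')
go((400,14,250),-6.5)
```

```text
obj [297.  20.] 1390 top [ 565.3 -188.9] wh [27.3 28.4] ang 79.0 ztop 111.6 rgb [149. 169. 213.]
obj [358.  20.] 1476 top [ 555.4 -239.8] wh [27.4 27.3] ang 78.1 ztop 111.6 rgb [ 87. 121. 202.]
obj [295.  90.] 1176 top [ 509.9 -177.6] wh [26.9 31.6] ang 77.9 ztop 111.7 rgb [170.5 186.  225. ]
obj [351.  92.] 1249 top [ 498.5 -228. ] wh [27.3 30.8] ang 78.5 ztop 111.7 rgb [137. 144. 215.]
t 31.3 eef [ 429.6 -123.7  231.9] head -11.47 grip 0.45 F [ 1.2  0.2 -0.9] -> tool cm [ -5.64 -12.9   -1.83] twist -4.97
```

View pics/w5.png

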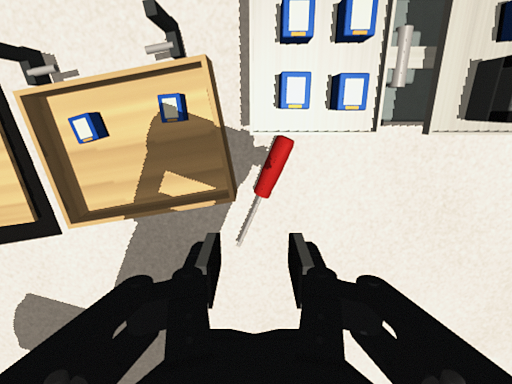

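>>> step_arm(
  plan="-4 0 0 0 45;-8 0 -1 0 45;-10 0 -1 0 45;-10 0 -1 0 45;-10 0 -1 0 45;-10 0 -1 0 45;-10 0 -1 0 45;-10 0 -1 0 45;-10 0 -1 0 45;-10 0 -1 0 45",
)

```text
time_s: 32.3
eef_pos: [331.1, -103.4, 240.8]
ee_rot: [-0.0, 0.995, -0.1, -0.0]
force: [0.7, -0.4, 0.0]
grip_width: 0.449
```

Run:
```python
from h import *
im,d,W=relays('top',box=(440,640,-310,-120),zr=(95,135)); save(cv2.resize(im[110:270,120:440],(800,400)),'t9.png')
for nm,c in(('A',(535,-210)),('B',(502,-372))):
    m=(abs(W[...,0]-c[0])<60)&(abs(W[...,1]-c[1])<45)&(W[...,2]<96)&(W[...,2]>50); print(nm,np.nanmedian(W[m][:,2]))
h=cv2.cvtColor(im,cv2.COLOR_RGB2HSV)
m=((h[...,0]>8)&(h[...,0]<28)&(h[...,1]>70)&(W[...,2]>12)&(W[...,1]>170)&(W[...,1]<415)&(abs(W[...,0]-505)<110)).astype(np.uint8)
m=cv2.morphologyEx(m,cv2.MORPH_OPEN,np.ones((5,5)))>0; print('lid',cv2.minAreaRect(W[m][:,:2].astype(np.float32)),np.nanmedian(W[m][:,2]))
go((330,-100,240))
```

```text
obj [319. 177.] 101 top [ 564.1 -191.1] wh [26.  30.7] ang 78.8 ztop 113.5 rgb [ 72.  84. 113.]
obj [336. 180.] 106 top [ 554.8 -241.9] wh [27.6 31.8] ang 77.3 ztop 114.1 rgb [ 74.5  79.5 107.5]
obj [316. 195.] 103 top [ 507.2 -179.3] wh [26.  32.2] ang 76.7 ztop 114.0 rgb [ 85.  90. 113.]
obj [332. 199.] 104 top [ 495.  -230.2] wh [26.7 29.7] ang 76.5 ztop 114.2 rgb [ 77.   87.  112.5]
A 83.59297051948761
B 83.87670528594397
lid ((503.3229675292969, 295.31158447265625), (221.3529815673828, 170.32972717285156), 86.69833374023438) 18.365617413237487
t 32.35 eef [ 331.1 -103.4  240.8] head -11.45 grip 0.45 F [ 0.  -0.3  1.1] -> tool cm [-0.17 -0.31  0.08] twist None
```

View pics/t9.png

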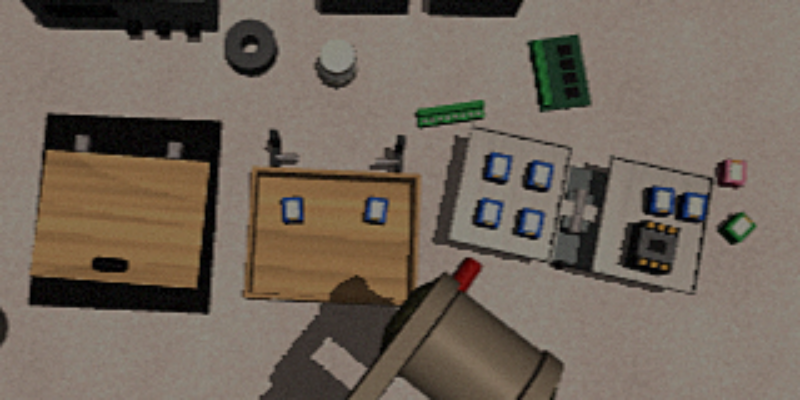

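```bash
python3 -c "
from h import *
print(workorder.finish_job())"
```

```text
the job is handed in; nothing more can be done
None
```

I handed the job in at about 32 s with every part of the task done. No verdict was reported.

**What I did:**
- I swung the lid up by its handle to about 88° on its pins and lifted it about 87 mm straight up. It is now on the mat.
- The made-up kit is one contactor and two small relays, so it needed four. I moved four relays from the chest into the empty pan; the other two are still in the chest.

**What went wrong:** As I laid the lid down, the handle slipped out of the pinch at roughly 50°. The lid dropped the rest of the way instead of being set down.

**Last checks:**
- **Lid:** it lies flat, handle up, about 11 mm from the mat's centre. Its fitted angle in the plane is about 2° different from before, which does not matter here.
- **Balance:** the inner floors of the two pans measured 83.6 mm and 83.9 mm, against 83 mm when level. All four relays are upright in the first pan and the kit is intact in its own.
- **Bystanders:** those in the last view (jar, spool, terminal strip, screwdriver handle) look unmoved. I did not measure them, and the mug was out of that view; it looked unmoved when the lid came down.
- **Arm:** it was clear of everything.

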